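# Bolt the test block into its nest

## Task

Lock the pogo-pin test block into its nest: press the wide sprung catch plate down with one fingertip and, keeping it held down all the while, push the upright thumb plate of the bolt with the other fingertip until the bolt is fully home over the block. Then let go, so that the catch springs back up and locks the bolt. Push with the fingertips only: do not pinch or lift anything, and leave the block and the loose things round the nest where they are.

Things in the scene. Friction and masses are not known exactly. Their poses are not given: they have to be found in the camera images.
- nest: Fixed aluminium base, 8 mm thick, 286 mm long along its y; origin on the bench under the working area, z up. y -112 to 90 mm: 68 mm wide, carries the bolt on the line x = 0, which slides along +y. y 88 to 174 mm: 108 mm wide, carries the block in a pocket of 10 mm high corner stops. Guide block of the bolt behind the thumb plate: y -96 to -80 mm, 39 mm high. Nothing is higher than 74 mm.
- bolt (a joint): Slide of the steel bolt in m along the nest's +y: 0 = drawn back (start), 0.028 = fully home (stop), its raised nose then 22 mm over the block's edge. Friction about 1.5 N; it stays where it is left. While the catch is up it is blocked after 1.5 mm; from 0.0255 on it has passed the catch's tooth, which can spring up behind it.
- push_face (a point): Middle of the back (-y) face of the bolt's upright thumb plate, to be pushed towards +y; moves with the bolt; 62 mm above the bench, at nest x = 0, y = -55 mm when drawn back. The plate is 18 mm wide (x), 10 mm thick (y) and rises from the 12 mm wide bar (top 34 mm above the bench) to 74 mm. Behind it there is room for a finger above 40 mm height.
- catch (a joint): Travel of the sprung catch straight down in m: 0 = up, 0.010 = fully down (hard stop). The spring takes 3 N at first, 6 N fully down. The bolt is free when this is above 0.006; aim for 0.009, and press before pushing the bolt. If let go while the bolt is between its ends, it rests at 0.006 under the bolt's lug.
- pad_centre (a point): Middle of the flat top of the dark ribbed catch plate (47 mm in x, 68 mm in y, 6 mm thick); moves with the catch; 62 mm above the bench when up, 52 mm fully down; 77 mm towards +y, 4.5 mm towards +x from push_face at the start. A fingertip can slide along it while pressing it: fingers about 55 mm apart along y press and push in one move (clear gap between the plates: 33 mm, 5 mm at the end).
- test_block: Loose brown pogo-pin test block, 90 x 60 x 34 mm, sunk into the pocket at the +y end of the nest, its pins ending 38 mm above the bench; origin under its centre, at nest x = 0, y = 132 mm, 4 mm above the bench. Not to be moved.
- heat_tape: Loose roll of amber tape lying flat behind the nest, 58 mm across, 16 mm high; origin under its centre. Leave alone.
- plug: Loose black mains plug lying behind the nest, 70 x 35 x 22 mm; origin under its centre. Leave alone.
- nozzle: Loose grey hot-air nozzle standing near the tail (-y) end of the nest, 25 x 31 x 40 mm; origin under its centre. Leave alone.

How it is judged:
On the way, in this order (a step that is already met when the one before it is completed fails the run):
1. a fingertip holds the catch down, the bolt still drawn back (value of joint catch above 0.0065 m and value of joint bolt below 0.004 m and contact force between the fingers and catch above 0.5 N), for 0.1 s.
2. the bolt is pushed home (value of joint bolt above 0.0255 m), for 0.1 s.
At the end, for the whole second after the job is handed in: The bolt is home (at least 25.5 of its 28 mm), the catch has sprung back up (within 2 mm of its top), the block is at rest within 10 mm of where it stood in its pocket and the tape roll, plug and nozzle within 15 mm of where they were (value of joint bolt above 0.0255 m and value of joint catch below 0.002 m and linear speed of test_block below 0.02 m/s and distance of test_block from where it was at the start of the episode below 0.01 m and distance of each of heat_tape, plug, nozzle from where it was at the start of the episode below 0.015 m); the robot touches nothing.
It fails at once if the catch was let go while the bolt was on its way (between 5 and 24 mm) (value of joint bolt between 0.005 and 0.024 m and value of joint catch below 0.0075 m and contact force between the fingers and catch below 0.2 N).
It fails at once if the test block was lifted or shifted by more than 10 mm (distance of test_block from where it was at the start of the episode above 0.01 m).
It fails at once if a loose thing beside the nest was lifted or shifted by more than 15 mm (distance of any of heat_tape, plug, nozzle from where it was at the start of the episode above 0.015 m).
It also fails if it takes over 32 s, if anything falls off the work surface, if the arm or the gripper's body presses on something with over 40 N, if the wrist force passes 120 N, or if a joint passes its speed limit or range.

## Robot

A 7-joint arm with a two-finger parallel gripper is mounted at the origin on a cart in front of the work surface, level with it; the furniture and walls round the work are solid. World frame = base frame: x ahead of the robot, y to its left, z up, the work surface at z = 0. Lengths are in m, angles in rad, forces in N, time in s.
With the tool pointing down it reaches from about 0.425 to 0.875 m from the base axis. Payload 4.7 kg.
Tool frame: the origin (TCP) lies on the centre line of the jaws, within the pads' length; the fingertips stand 14 mm ahead of it and the grasp point (between the pads) lies 5 mm behind it; z points along the fingers, y is the direction in which the jaws open and shut (so a half turn about z gives the same grasp; the last joint's range is limited). The gripper opens to 87 mm and grips with 3 to 60 N. Pads are 19 mm wide; open, the fingers measure 117 mm over their backs; the gripper's body (75 mm by 190 mm) begins 51 mm behind the grasp point.
Start: joints at [1.205, 0.321, -0.07, 1.45, 0.023, 1.371, -0.057], TCP at [0.241, -0.604, 0.237] pointing down, gripper open.
Joint ranges: [-2.86, 2.86], [-0.3, 2.09], [-1.38, 1.24], [0.06, 2.45], [-1.56, 4.7], [0.09, 2.05], [-2.69, 2.69]. Speed limits (rad/s): [2.57, 2.57, 3.14, 3.14, 3.14, 3.14, 3.14].

## Interface

Orientations are given as a rotation vector (axis times angle).
In Python, from bench import ctrl gives the robot as it stands. The module is installed in compiled form; this text tells all that it offers.
- The arm moves only by the tool step_arm, never from a script. Its argument "plan" is a list of rows, each a list of 3 entries, a list of its own where there are three numbers: the turn, a rotation vector about the tool's x, y, z in rad, then the shift along the tool's x, y, z in m, then the closure in counts, from 0 (fully open) to 255 (shut). In form: [[[rx, ry, rz], [x, y, z], hand], ...]. A call has exactly 10 rows; each row is the pose to reach, as a shift and turn from the pose commanded when the call began, along the tool's axes at that moment; what a row does not reach only later rows make up. A row lasts 1/8 s, in which the tool goes at most 62.5 mm and 10.7 degrees, less where a joint would pass 70% of its speed; a pose out of reach is approached as far as the arm can. A call with a gripper value outside its range is refused whole. The fingers move at their own pace and stop on an object; "squeeze" is the grip in N (left out, the last holds). Time passes only in rows, so rows that repeat a pose let the fingers close, or fill a call up. It gives the time, the measured TCP pose, the force and the opening at its end, in the units of the state.
- ctrl.get_state(): the state, without advancing time (a new reading comes with each control period).
- ctrl.get_image(name): name is "scene" or "top"; returns the picture (384x512x3 uint8, red, green, blue); there is no depth.
- ctrl.calibration(name): a dict with "fov_y" (degrees; the focal length in pixels is half the picture's height over the tangent of half this angle, whatever the lens; pixels are square), "cx", "cy" (the principal point, pixels), "rvec" (rotation vector, rad) and "tvec" (3), from world to camera coordinates, as OpenCV has them. Camera axes: x right, y down, z forward; pixel columns grow to the right and rows downward; lengths in m; the calibration is good to about 2 mm. A picture is of the moment at which its call begins. calibration takes no time and is no camera call.
- ctrl.close_job(): hands the job in, once; it reports no verdict.
Trained networks look in the newest picture that a camera, given by its name, has taken for a name from the list of things; names that differ only in an ending like _2 or _b are one class to them, and where a whole thing is asked for, a point or a joint stands for the part that bears it (a point fixed in the world has none). Each returns a list of dicts, best first, with "score" (0 to 1); they miss things now and then, are a little off and sometimes report something else, mostly with a low value. They report only what shows in the picture. A call takes as long as a camera call.
- ctrl.cut_out(camera, label): "pixels" (384x512 bool, what is visible of it) and "rect" ([left, top, width, height] in pixels, round what is visible of it).
The state is a dict: "time": time; "joint_positions": joint angles; "qd": joint speeds; "joint_torque": joint torques, N m; "position": TCP position; "tool_rot": TCP orientation; "ft_force": force on the tool from outside, world axes, zero at the start; "torque": the same for the moment, N m; "grip_width": opening from 0.0 (shut) to 1.0 (fully open).
Only numpy, scipy, OpenCV 4.12 (cv2) and the standard library are available. Lean on these libraries where they do the work, as an engineer would, in place of code of your own. Each camera call takes 0.05 s, during which the arm holds its last target.

## Working session

There is one attempt and no reset: what is moved stays moved. The work goes in short steps, Python scripts to look and compute and a tool call to move; the robot and the scene stay as the last step left them, time stands still between calls to the robot, and variables do not carry over. Pictures are saved under pics/ and viewed, and the job is handed in when it is done.

Besides the shell and the picture viewer there is one more tool, called after "Call:" in YAML: its name, and indented under it one key for each argument. step_arm: Moves the arm, as the interface text tells. Its arguments: {"type":"object","properties":{"plan":{"type":"array"},"squeeze":{"type":"number"}},"required":["plan"]}

```bash
mkdir -p pics; python3 - <<'E'
from bench import ctrl
import cv2
s=ctrl.get_state(); print(s)
for n in ("scene","top"):
    im=ctrl.get_image(n); cv2.imwrite(f"pics/{n}0.png",cv2.resize(im[:,:,::-1],None,fx=1.5,fy=1.5))
    print(n,ctrl.calibration(n))
    for l in ("nest","bolt","catch","test_block","heat_tape","plug","nozzle"):
        for r in ctrl.cut_out(n,l)[:2]:
            ys,xs=r["pixels"].nonzero(); print(l,round(r["score"],2),r["rect"],xs.mean().round(1),ys.mean().round(1),len(xs))
print(ctrl.get_state()["time"])
E
```

```text
{'time': 0.0, 'joint_positions': array([ 1.20507814,  0.32181425, -0.0700706 ,  1.45170068,  0.02258407,
        1.37080585, -0.05690597]), 'qd': array([-2.15639841e-05, -1.16989178e-03, -1.55676283e-03,  1.12956341e-03,
        2.29592380e-04, -1.36047626e-03, -6.56775406e-04]), 'joint_torque': array([ 5.87280938e-04, -4.91287744e+01, -4.03830204e-01, -3.12524199e+01,
       -6.39863173e-02,  4.37680143e-02,  1.84476576e-04]), 'position': array([ 0.24073847, -0.60319106,  0.23545418]), 'tool_rot': array([-3.08325480e+00, -5.92694121e-01,  7.12549773e-04]), 'ft_force': array([-0.1756641 , -0.97302763,  0.30548954]), 'torque': array([0.00548171, 0.04775149, 0.03680109]), 'grip_width': 0.9982131908063125}
scene {'fov_y': 48.39010745906364, 'cx': 251.78526041632819, 'cy': 188.23852628678526, 'rvec': array([ 1.82210404, -0.80823435,  0.50623941]), 'tvec': array([-0.37059619,  0.23967875,  0.62829738])}
nest 0.97 [157.2, 199.9, 117.0, 57.8] 224.2 228.5 2784
bolt 0.87 [190.9, 202.4, 78.4, 40.2] 236.2 224.4 530
catch 0.66 [203.4, 202.7, 32.0, 32.9] 216.5 214.8 731
test_block 0.63 [162.6, 20
[... 196 characters left out ...]
 161
nozzle 0.72 [202.6, 198.3, 34.9, 33.9] 215.6 214.5 652
nozzle 0.63 [285.1, 235.2, 15.2, 19.0] 289.8 246.9 160
top {'fov_y': 43.113776248128396, 'cx': 255.45351568092968, 'cy': 191.85029535784722, 'rvec': array([ 2.16161868, -2.12828671,  0.13434935]), 'tvec': array([-0.01569116,  0.52614364,  1.16936091])}
nest 0.96 [184.9, 195.5, 114.3, 45.6] 245.9 218.4 2631
bolt 0.85 [211.8, 212.1, 87.1, 11.7] 252.5 216.6 291
catch 0.88 [225.2, 206.4, 39.8, 21.0] 242.7 214.9 604
test_block 0.56 [185.8, 199.9, 27.7, 34.4] 198.6 218.9 863
heat_tape 0.86 [218.5, 143.6, 24.0, 19.8] 228.9 154.7 311
plug 0.79 [170.1, 145.6, 17.9, 22.3] 177.6 155.8 216
nozzle 0.67 [307.9, 201.1, 6.8, 9.4] 310.0 203.9 67
0.8
```

View pics/scene0.png

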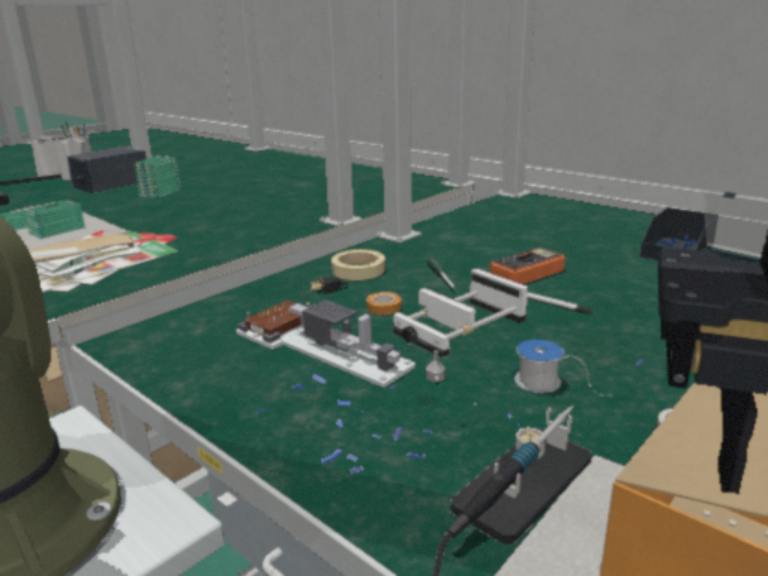

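View pics/top0.png

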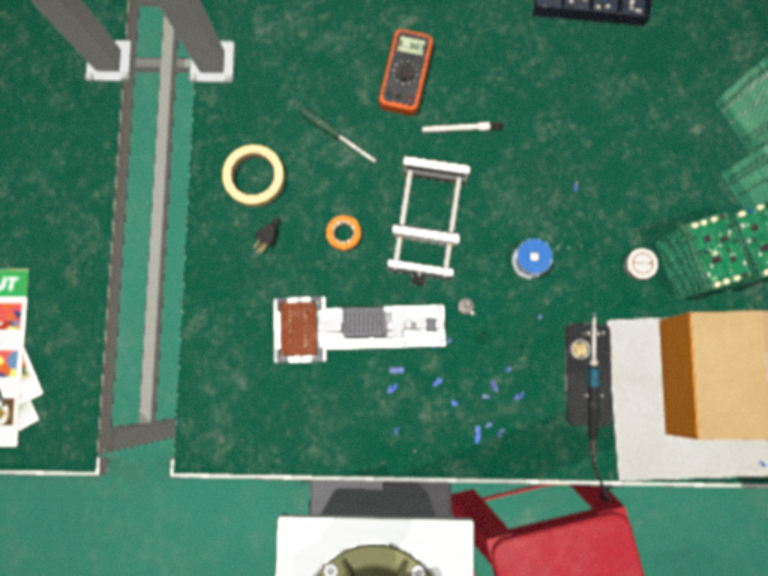

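The nest lies left to right in the top view. The block is at about (300,330) in the enlarged picture, the catch at (365,322) and the bolt tail at (430,325). In the scene view the thumb plate is near (365,330). Next I'll zoom in and fit the nest pose.

```bash
cat > h.py <<'E'
import numpy as np,cv2
from bench import ctrl
def proj(n,P):
    c=ctrl.calibration(n); f=192/np.tan(np.radians(c["fov_y"]/2))
    K=np.array([[f,0,c["cx"]],[0,f,c["cy"]],[0,0,1]])
    return cv2.projectPoints(np.asarray(P,float).reshape(-1,1,3),c["rvec"],c["tvec"],K,None)[0].reshape(-1,2)
def box(x0,x1,y0,y1,z0,z1): return np.array([[x,y,z] for x in(x0,x1) for y in (y0,y1) for z in (z0,z1)])
def w(P,pose):
    x,y,a=pose; c,s=np.cos(a),np.sin(a); P=np.asarray(P,float).reshape(-1,3)
    return np.c_[x+c*P[:,0]-s*P[:,1],y+s*P[:,0]+c*P[:,1],P[:,2]]
parts={"plate1":box(-.034,.034,-.112,.09,0,.008),"plate2":box(-.054,.054,.088,.174,0,.008),
"block":box(-.045,.045,.102,.162,.004,.038),"catch":box(-.019,.028,-.012,.056,.056,.062),"thumb":box(-.009,.009,-.055,-.045,.034,.074),"guide":box(-.0195,.0195,-.096,-.08,.008,.039)}
E
cat > fit.py <<'E'
from h import *
from scipy.optimize import minimize
S=4
masks={}
for n in("scene","top"):
    ctrl.get_image(n)
    for l in("nest","catch","test_block"):
        masks[n,l]=ctrl.cut_out(n,l)[0]["pixels"]
def ren(n,ps,pose):
    m=np.zeros((384*S,512*S),np.uint8)
    for p in ps:
        h=cv2.convexHull(((proj(n,w(parts[p],pose))+.5)*S).astype(np.float32).round().astype(np.int32)); cv2.fillConvexPoly(m,h,255)
    return cv2.resize(m,(512,384),interpolation=cv2.INTER_AREA)/255.
def cost(pose,verbose=False):
    c=0
    for n in("scene","top"):
        nm=masks[n,"nest"]|masks[n,"catch"]|masks[n,"test_block"]
        for m,ps in((nm,list(parts)),(masks[n,"catch"],["catch"])):
            if n=="scene" and ps==["catch"]: continue
            r=ren(n,ps,pose); iou=np.minimum(r,m).sum()/np.maximum(r,m).sum(); c-=iou
            if verbose: print(n,ps[-1],iou)
    return c
# initial from top px
c=ctrl.calibration("top"); R=cv2.Rodrigues(c["rvec"])[0]; t=-R.T@c["tvec"]; f=192/np.tan(np.radians(c["fov_y"]/2))
d=R.T@np.array([(243-c["cx"])/f,(215-c["cy"])/f,1]); p=t+d*(.06-t[2])/d[2]; print("catch approx",p,"cam",t)
best=None
for a in(-.1,0,.1):
    q=[p[0],p[1]-.022,a]
    r=minimize(cost,q,method="Nelder-Mead",options=dict(initial_simplex=np.array(q)+np.array([[0,0,0],[.01,0,0],[0,.01,0],[0,0,.08]]),xatol=1e-4,fatol=1e-4))
    print(r.x,r.fun)
    if best is None or r.fun<best.fun: best=r
cost(best.x,True); np.save("pose.npy",best.x)
E
python3 fit.py
cat > ov.py <<'E'
from h import *
import sys
pose=np.load("pose.npy")
for n,(x,y,W,H) in {"scene":(145,185,150,85),"top":(175,185,140,70)}.items():
    im=ctrl.get_image(n)[:,:,::-1]; k=5
    o=cv2.resize(im[y:y+H,x:x+W],None,fx=k,fy=k,interpolation=cv2.INTER_CUBIC); cv2.imwrite(f"pics/raw_{n}_{sys.argv[1]}.png",o); o=o.copy()
    for nm,P in parts.items():
        u=((proj(n,w(P,pose))+.5-[x,y])*k).astype(int)
        for i in range(8):
            for b in (1,2,4):
                if not i&b: cv2.line(o,tuple(map(int,u[i])),tuple(map(int,u[i|b])),(0,255,255) if nm!="thumb" else (255,0,255),1)
    cv2.imwrite(f"pics/ov_{n}_{sys.argv[1]}.png",o)
E
python3 ov.py 1
```

```text
catch approx [0.46614537 0.02133228 0.06      ] cam [ 0.36196692 -0.02298288  1.23001221]
[0.46482944 0.00199564 0.05082077] -2.675297557425529
[0.46498514 0.00211989 0.04365719] -2.675124838491645Traceback (most recent call last):
  File "fit.py", line 29, in <module>
    r=minimize(cost,q,method="Nelder-Mead",options=dict(initial_simplex=np.array(q)+np.array([[0,0,0],[.01,0,0],[0,.01,0],[0,0,.08]]),xatol=1e-4,fatol=1e-4))
    res = _minimize_neldermead(fun, x0, args, callback, bounds=bounds,
                               **options)
    fsim[j] = func(sim[j])
              ~~~~^^^^^^^^
    fx = function(np.copy(x), *(wrapper_args + args))
  File "fit.py", line 20, in cost
    r=ren(n,ps,pose); iou=np.minimum(r,m).sum()/np.maximum(r,m).sum(); c-=iou
  File "fit.py", line 12, in ren
    h=cv2.convexHull(((proj(n,w(parts[p],pose))+.5)*S).astype(np.float32).round().astype(np.int32)); cv2.fillConvexPoly(m,h,255)
                       ~~~~^^^^^^^^^^^^^^^^^^^^
  File "h.py", line 4, in proj
    c=ctrl.calibration(n); f=192/np.tan(np.radians(c["fov_y"]/2))
ValueError: time passes only in moves, steps and waits
Traceback (most recent call last):
  File "ov.py", line 3, in <module>
    pose=np.load("pose.npy")
FileNotFoundError: [Errno 2] No such file or directory: 'pose.npy'
```

```bash
sed -i 's/^def proj/CAL={n:ctrl.calibration(n) for n in ("scene","top")}\ndef proj/; s/c=ctrl.calibration(n); f/c=CAL[n]; f/' h.py
python3 -c "
import numpy as np; np.save('pose.npy',[.4649,.0020,.047])"
python3 ov.py 1; python3 -c "
from bench import ctrl;print(ctrl.get_state()['time'])"
```

```text
1.3
```

View pics/ov_scene_1.png

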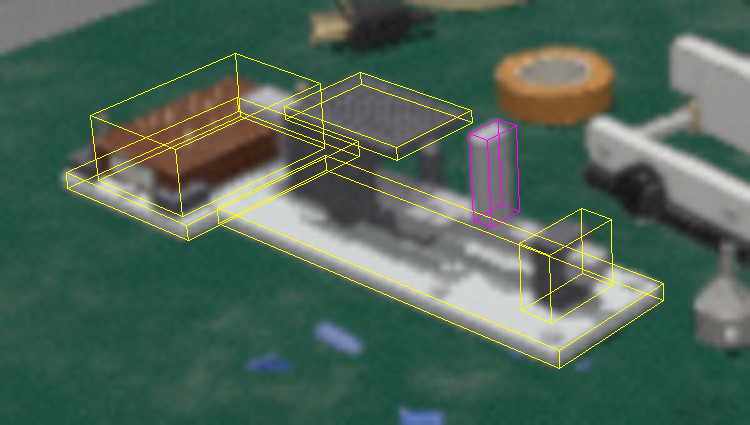

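View pics/ov_top_1.png

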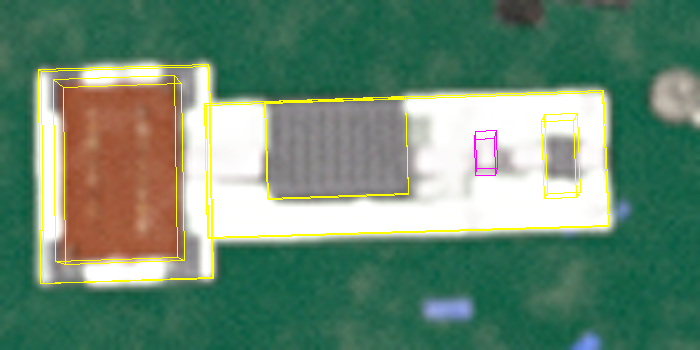

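View pics/raw_top_1.png

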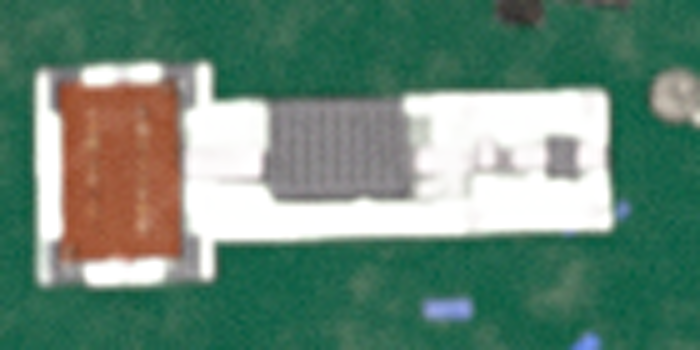

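The fit agrees with both pictures: the plate outline, pad, thumb plate and guide all line up to within about 1 px. The nest is at (0.465, 0.002), yaw 0.047. I'll lift first, then move over in two stages.

Call:
step_arm:
  plan:
    - [[0,0,0],[0,0,-0.05],79]
    - [[0,0,0],[0,0,-0.1],79]
    - [[0,0,0.05],[0.05,-0.033,-0.103],79]
    - [[0,0,0.1],[0.1,-0.067,-0.103],79]
    - [[0,0,0.2],[0.15,-0.1,-0.103],79]
    - [[0,0,0.25],[0.2,-0.133,-0.103],79]
    - [[0,0,0.3],[0.25,-0.167,-0.103],79]
    - [[0,0,0.333],[0.307,-0.205,-0.103],79]
    - [[0,0,0.333],[0.307,-0.205,-0.103],79]
    - [[0,0,0.333],[0.307,-0.205,-0.103],79]
  squeeze: 30

```text
time: 2.55
position: [0.45, -0.2995, 0.3397]
tool_rot: [3.14, 0.075, -0.0]
ft_force: [-0.4, -0.6, -0.1]
grip_width: 0.69
```

Call:
step_arm:
  plan:
    - [[0,0,0],[0.006,-0.05,0],79]
    - [[0,0,0],[0.012,-0.1,0.02],79]
    - [[0,0,0],[0.018,-0.15,0.05],79]
    - [[0,0,0],[0.024,-0.2,0.08],79]
    - [[0,0,0],[0.03,-0.25,0.11],79]
    - [[0,0,0],[0.0314,-0.269,0.15],79]
    - [[0,0,0],[0.0314,-0.269,0.18],79]
    - [[0,0,0],[0.0314,-0.269,0.2],79]
    - [[0,0,0],[0.0314,-0.269,0.2],79]
    - [[0,0,0],[0.0314,-0.269,0.2],79]

```text
time: 3.8
position: [0.4695, -0.0306, 0.1404]
tool_rot: [3.14, 0.07, 0.002]
ft_force: [-0.9, -0.8, 0.7]
grip_width: 0.69
```

```bash
python3 ov.py 2; python3 -c "
from bench import ctrl;s=ctrl.get_state();print(s['time'],s['position'],s['tool_rot'],s['ft_force'])"
```

```text
3.9 [ 0.46971919 -0.03009415  0.14070977] [3.14014167 0.07149809 0.00316363] [-0.23830797 -0.14852689 -0.49878868]
```

View pics/ov_scene_2.png

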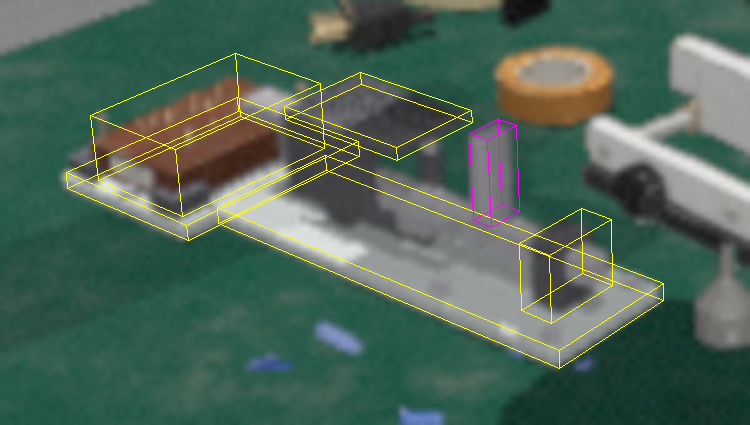

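View pics/ov_top_2.png

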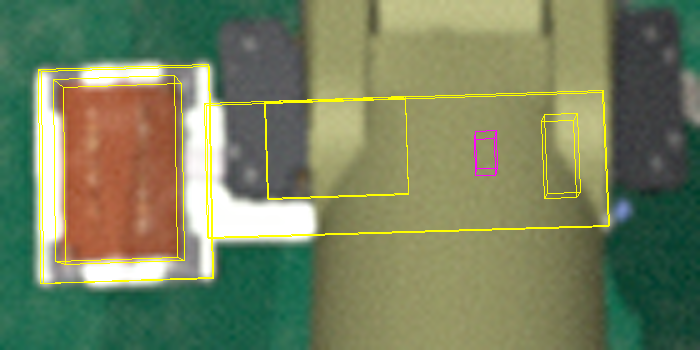

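Before contact the fingers still stand above the crop. I'll descend to just over the pad and look again.

Call:
step_arm:
  plan:
    - [[0,0,0],[0,0,0.02],79]
    - [[0,0,0],[0,0,0.04],79]
    - [[0,0,0],[0,0,0.05],79]
    - [[0,0,0],[0,0,0.055],79]
    - [[0,0,0],[0,0,0.057],79]
    - [[0,0,0],[0,0,0.057],79]
    - [[0,0,0],[0,0,0.057],79]
    - [[0,0,0],[0,0,0.057],79]
    - [[0,0,0],[0,0,0.057],79]
    - [[0,0,0],[0,0,0.057],79]

```text
time: 5.15
position: [0.4688, -0.0293, 0.0826]
tool_rot: [3.141, 0.074, 0.0]
ft_force: [0.6, -0.3, -0.4]
grip_width: 0.69
```

```bash
cat > v.py <<'E'
from h import *
import sys
im=ctrl.get_image("scene")[:,:,::-1]
cv2.imwrite(f"pics/z{sys.argv[1]}.png",cv2.resize(im[150:260,150:300],None,fx=5,fy=5,interpolation=cv2.INTER_CUBIC))
s=ctrl.get_state();print(s['time'],s['position'],s['tool_rot'],s['ft_force'],s['grip_width'])
E
python3 v.py 3
```

```text
5.2 [ 0.46886593 -0.0293515   0.08256068] [3.14058242e+00 7.35898090e-02 7.98320433e-05] [-0.36959234  0.08810505 -0.65310738] 0.6918347726656775
```

View pics/z3.png

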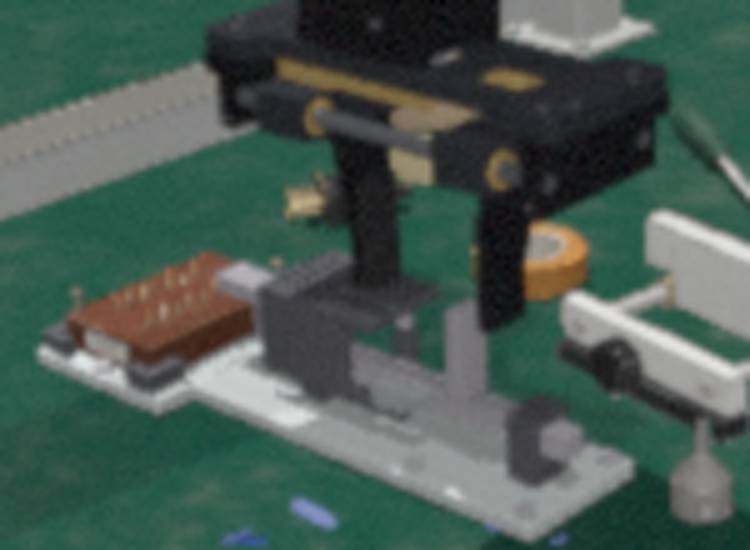

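In the picture one fingertip (375,285) is just above the ribbed pad. The other (500,320) is behind the thumb plate (468,345), with its tip below the plate's top. Now I'll press the catch.

Call:
step_arm:
  plan:
    - [[0,0,0],[0,0.002,0],79]
    - [[0,0,0],[0,0.002,0.003],79]
    - [[0,0,0],[0,0.002,0.006],79]
    - [[0,0,0],[0,0.002,0.009],79]
    - [[0,0,0],[0,0.002,0.011],79]
    - [[0,0,0],[0,0.002,0.013],79]
    - [[0,0,0],[0,0.002,0.0155],79]
    - [[0,0,0],[0,0.002,0.0155],79]
    - [[0,0,0],[0,0.002,0.0155],79]
    - [[0,0,0],[0,0.002,0.0155],79]

```text
time: 6.45
position: [0.469, -0.0314, 0.0672]
tool_rot: [3.141, 0.074, 0.0]
ft_force: [-2.3, -0.5, 4.2]
grip_width: 0.69
```

```bash
python3 v.py 4
```

```text
6.5 [ 0.46897904 -0.03137433  0.06717224] [3.14053553e+00 7.35133725e-02 2.39597135e-05] [-1.67408445 -0.31912634  6.26389843] 0.6886888332122071
```

View pics/z4.png

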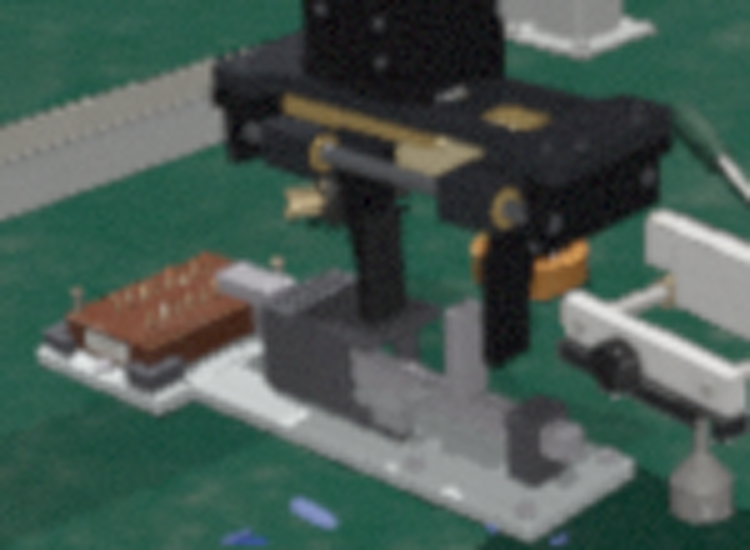

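The catch is down: the pad has clearly lowered, fz is about 5–6 N, and the tip is about 9 mm below pad height. I'll push while keeping it held down.

Call:
step_arm:
  plan:
    - [[0,0,0],[0,-0.003,0.0003],79]
    - [[0,0,0],[0,-0.006,0.0003],79]
    - [[0,0,0],[0,-0.01,0.0003],79]
    - [[0,0,0],[0,-0.014,0.0003],79]
    - [[0,0,0],[0,-0.018,0.0003],79]
    - [[0,0,0],[0,-0.022,0.0003],79]
    - [[0,0,0],[0,-0.026,0.0003],79]
    - [[0,0,0],[0,-0.029,0.0003],79]
    - [[0,0,0],[0,-0.032,0.0003],79]
    - [[0,0,0],[0,-0.032,0.0003],79]

```text
time: 7.75
position: [0.4684, -0.0005, 0.0673]
tool_rot: [3.139, 0.073, 0.003]
ft_force: [-0.4, -4.4, 6.0]
grip_width: 0.691
```

```bash
python3 v.py 5
```

```text
7.8 [ 0.46837587 -0.00046948  0.0672722 ] [3.13914454e+00 7.25096779e-02 2.98408833e-03] [ 0.61752806 -2.96357343  5.40782563] 0.6899457539167898
```

View pics/z5.png

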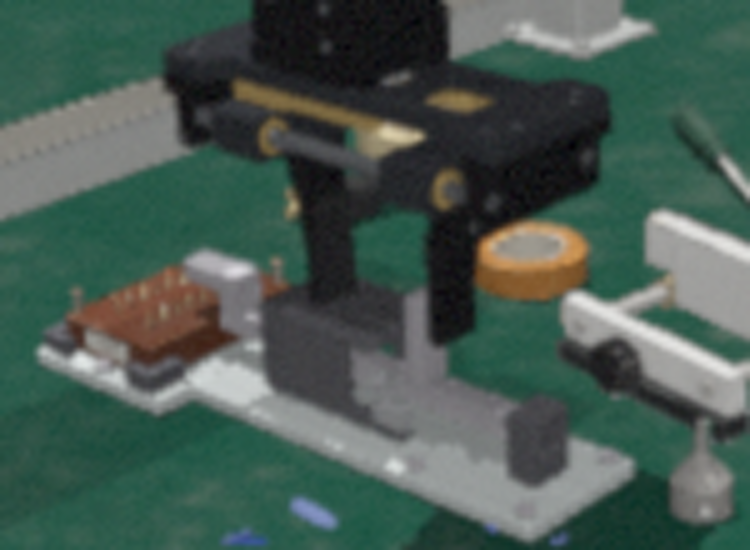

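The bolt has moved about 24 mm: the thumb plate went from (468,345) to (425,335) and the nose is over the block. I'll keep pushing towards the stop.

Call:
step_arm:
  plan:
    - [[0,0,0],[0,-0.001,0],79]
    - [[0,0,0],[0,-0.002,0],79]
    - [[0,0,0],[0,-0.003,0],79]
    - [[0,0,0],[0,-0.004,0],79]
    - [[0,0,0],[0,-0.0045,0],79]
    - [[0,0,0],[0,-0.005,0],79]
    - [[0,0,0],[0,-0.0055,0],79]
    - [[0,0,0],[0,-0.006,0],79]
    - [[0,0,0],[0,-0.006,0],79]
    - [[0,0,0],[0,-0.006,0],79]

```text
time: 9.05
position: [0.4682, 0.0048, 0.0673]
tool_rot: [3.138, 0.072, 0.003]
ft_force: [-0.1, -5.2, 4.9]
grip_width: 0.69
```

```bash
python3 v.py 6
```

```text
9.1 [0.46818641 0.00484445 0.06728251] [3.13839522 0.07190131 0.00320979] [-0.11174934 -5.25964868  5.42028915] 0.6909663505396053
```

View pics/z6.png

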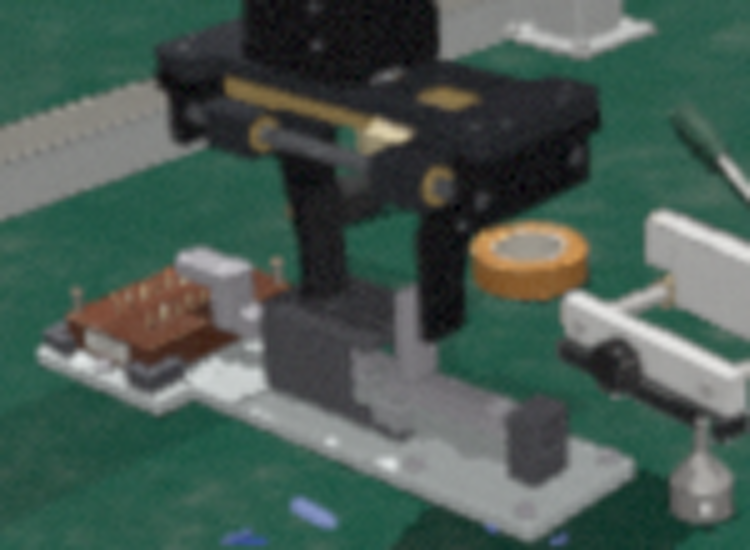

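Call:
step_arm:
  plan:
    - [[0,0,0],[0,-0.0005,0],79]
    - [[0,0,0],[0,-0.001,0],79]
    - [[0,0,0],[0,-0.0015,0],79]
    - [[0,0,0],[0,-0.002,0],79]
    - [[0,0,0],[0,-0.0025,0],79]
    - [[0,0,0],[0,-0.003,0],79]
    - [[0,0,0],[0,-0.003,0],79]
    - [[0,0,0],[0,-0.003,0],79]
    - [[0,0,0],[0,-0.003,0],79]
    - [[0,0,0],[0,-0.003,0],79]

```text
time: 10.35
position: [0.4681, 0.005, 0.0672]
tool_rot: [3.135, 0.07, 0.003]
ft_force: [0.7, -11.6, 4.3]
grip_width: 0.693
```

```bash
python3 v.py 7
```

```text
10.4 [0.46813215 0.00505826 0.0672169 ] [3.13499291 0.07006671 0.00326846] [  2.14807515 -10.80652512   5.84584487] 0.691149792962901
```

View pics/z7.png

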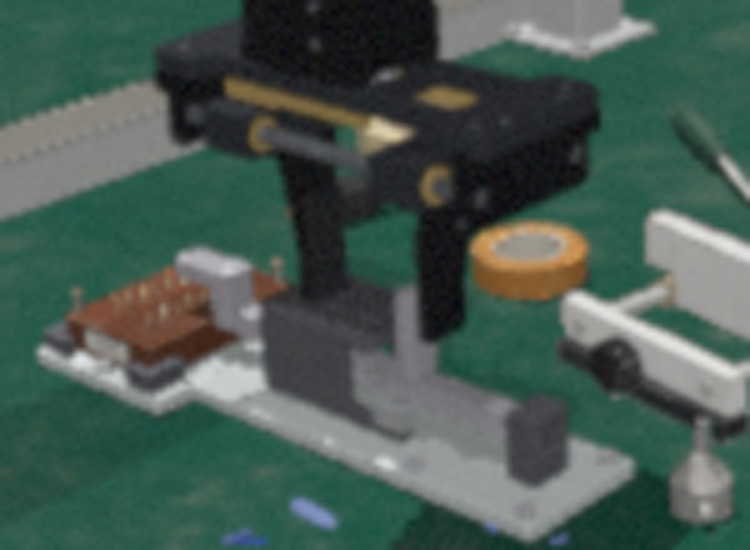

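The arm is against the stop: 3 mm more was commanded, it moved only 0.2 mm and the force rose to 11 N. I'll ease off and lift straight up.

Call:
step_arm:
  plan:
    - [[0,0,0],[0,0.003,0],79]
    - [[0,0,0],[0,0.006,0],79]
    - [[0,0,0],[0,0.006,-0.006],79]
    - [[0,0,0],[0,0.006,-0.015],79]
    - [[0,0,0],[0,0.006,-0.035],79]
    - [[0,0,0],[0,0.006,-0.07],79]
    - [[0,0,0],[0,0.006,-0.11],79]
    - [[0,0,0],[0,0.006,-0.15],79]
    - [[0,0,0],[0,0.006,-0.15],79]
    - [[0,0,0],[0,0.006,-0.15],79]

```text
time: 11.65
position: [0.4665, 0.0035, 0.2161]
tool_rot: [3.14, 0.074, -0.002]
ft_force: [0.1, 0.2, -0.6]
grip_width: 0.692
```

```bash
sed -i 's/box(-.009,.009,-.055,-.045/box(-.009,.009,-.027,-.017/' h.py; python3 v.py 8; python3 ov.py 8
```

```text
11.7 [0.46624718 0.00356442 0.2155457 ] [ 3.14064578  0.07373918 -0.00388697] [0.1958841  0.10301511 0.31999578] 0.6909082559047108
```

View pics/z8.png

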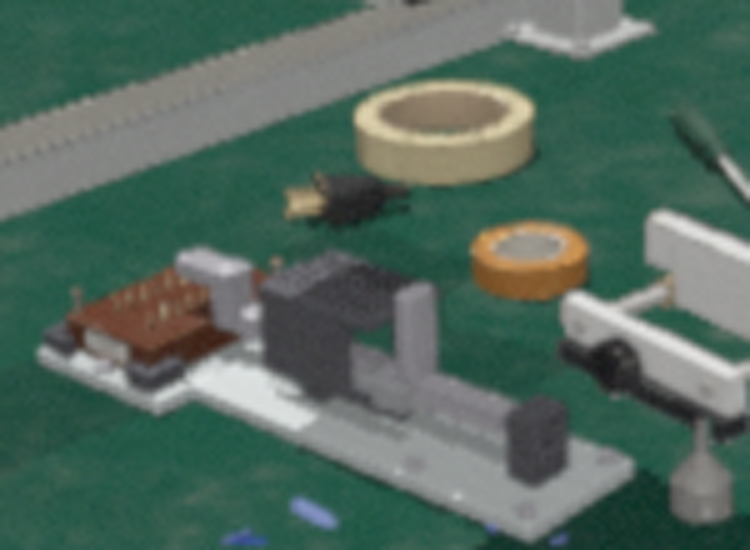

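View pics/ov_scene_8.png

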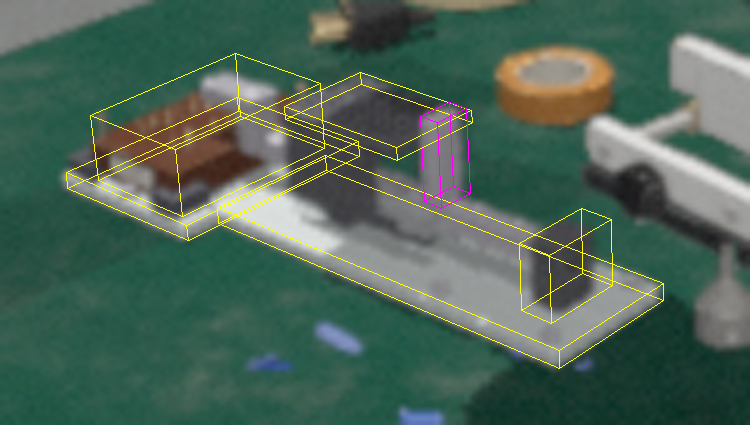

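The catch is back at its up outline and the thumb plate matches the model of a bolt 28 mm home. The block, tape, plug and nozzle look unmoved, and nothing is touching the robot.

```bash
python3 -c "
from bench import ctrl;print(ctrl.close_job())"
```

```text
the job is handed in; nothing more can be done
None
```

The bolt looks locked over the test block, and I handed the job in at about 11.7 s of the 32 s allowed; the hand-in gives no verdict.

With the fingers 60 mm apart, one fingertip pressed the catch down about 9 mm (about 5–6 N). It held the catch there while the other fingertip pushed the thumb plate. At the stop, a further 3 mm command moved the arm only 0.2 mm and the force rose to about 11 N. I then eased off and lifted straight up.

**Last checks:**
- **Bolt:** in the final picture the thumb plate lies on the outline of a bolt 28 mm home.
- **Catch:** the plate is back at its raised outline.
- **Loose things:** the block, tape roll, plug and nozzle look unmoved. I judged this by eye and did not re-measure their positions.
- **Robot:** it stands clear, and the wrist force is down to noise.

No check failed or disagreed. The bolt and catch positions come from pictures and forces only, as there is no joint readout, and the picture fit is good to about 2 mm.

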